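Bolt the plywood tool chest

ROBOT

A 6-joint arm with a two-finger parallel gripper is mounted at the origin on the work surface. World frame = base frame: x ahead of the robot, y to its left, z up, the work surface at z = 0. Lengths are in m, angles in rad, forces in N, time in s.
With the tool pointing down it reaches from about 0.35 to 0.975 m from the base axis. Payload 4.9 kg.
Tool frame: the origin (TCP) lies on the centre line of the jaws, within the pads' length; the fingertips stand 14 mm ahead of it and the grasp point (between the pads) lies 5 mm behind it; x points along the fingers, z is the direction in which the jaws open and shut, and the axes are right-handed (so a half turn about x gives the same grasp; the last joint's range is limited). The gripper opens to 85 mm and grips with 20 to 120 N. Pads are 22 mm wide; open, the fingers measure 114 mm over their backs; the gripper's body (76 mm by 85 mm) begins 54 mm behind the grasp point. The pads swing forward as they close: fully open they stand 13 mm farther back than shut.
Start: joints at [-1.384, 0.053, 1.613, -0, 1.476, -0.119], TCP at [0.188, -0.596, 0.245] pointing down, gripper open.
Joint ranges: [-3.01, 3.01], [-1.01, 2.22], [0.06, 2.58], [-1.02, 4.17], [0.09, 2.62], [-3.14, 3.14]. Speed limits (rad/s): [2.57, 2.57, 3.14, 3.14, 3.14, 3.14].

INTERFACE

Orientations are given as a rotation vector (axis times angle).
In Python, from station import ctrl gives the robot as it stands.
- The arm moves only by the tool move_arm, never from a script. Its argument "increments" is a list that holds one entry, the list of rows, each a list of 4 numbers: the shift along the tool's x, y, z in units of 25 cm (1.0 is 25 cm), then the turn about the tool's x in units of 90 degrees (1.0 is 90 degrees). A call has 1 to 20 rows; each row shifts and turns the commanded pose from where the row before left it, along the tool's axes as they then stand; what a row does not reach is not made up. A row lasts 1/12 s, in which the tool goes at most 41.7 mm and 7.16 degrees, less where a joint would pass 70% of its speed; a pose out of reach is approached as far as the arm can. A call with a number of a shift or a turn outside -1 to 1 is refused whole. A call with a gripper value outside its range is refused whole. "gripper" is the closure, from 0 (fully open) to 1 (shut), set as the call begins (left out, the last holds). The fingers move at their own pace and stop on an object; "squeeze" is the grip in N (left out, the last holds). Time passes only in rows, so rows that do not move let the fingers close. It gives the time, the measured TCP pose, the force and the opening at its end, in the units of the state.
- ctrl.get_obs(): the state, without advancing time (a new reading comes with each control period).
- ctrl.get_image(name): name is "side" or "top"; returns a dict with "pixels" (420x560x3 uint8, red, green, blue), "depth" (420x560 float32, m along the optical axis (not along the pixel's ray), 0 where there is no reading), "K" (3x3 intrinsics, pixels), "k1" (the pictures are not rectified: a ray, as slopes to the right and down, at radius r is drawn at 1 + k1 r^2 times it, then the intrinsics apply), "extrinsics" (4x4, takes a point from camera to world coordinates). Camera axes: x right, y up, looking along -z (the intrinsics and any distortion apply to the point x, -y, -z); pixel columns grow to the right and rows downward; lengths in m; the calibration is good to about 2 mm. A picture is of the moment at which its call begins.
- ctrl.finish_job(): hands the job in, once; it reports no verdict.
Trained networks look in the newest picture that a camera, given by its name, has taken for a name from the list of things; names that differ only in an ending like _2 or _b are one class to them, and where a whole thing is asked for, a point or a joint stands for the part that bears it (a point fixed in the world has none). Each returns a list of dicts, best first, with "score" (0 to 1); they miss things now and then, are a little off and sometimes report something else, mostly with a low value. They report only what shows in the picture. A call takes as long as a camera call.
- ctrl.trace(camera, target): "region" (420x560 bool, what is visible of it) and "pixel" ([row, column] in pixels, amid what is visible of it).
The state is a dict: "t": time; "q": joint angles; "dq": joint speeds; "effort": joint torques, N m; "tool_pos": TCP position; "tool_rot": TCP orientation; "contact_force": force on the tool from outside, world axes, zero at the start; "wrist_torque": the same for the moment, N m; "opening": finger opening in m.
Only numpy, scipy, OpenCV 4.12 (cv2) and the standard library are available. Lean on these libraries where they do the work, as an engineer would, in place of code of your own. Each camera call takes 0.05 s, during which the arm holds its last target. There are 200 camera calls.

TASK

Bolt the lid of the plywood chest: press the long spring catch bar down with one fingertip and, keeping it held down all the way, push the bolt's upright tab with the other finger until the bolt is fully home in its keeper; then let go so that the catch springs back up and locks it. Nothing needs grasping; leave the tape measure, wood offcut, glue bottle and screwdriver where they are.

Things in the scene. Friction and masses are not known exactly. Their poses are not given: they have to be found in the camera images.
- chest: Low plywood chest, fixed, 250 (x) x 347 (y) x 100 mm tall. Origin: centre of its underside, on the bench; z up. On its flat top a 3 mm dark steel plate carries a sliding bolt at chest x = +28 mm and, parallel to it, a long catch bar at x = -28 mm. The bolt shoots towards chest +y into a keeper; two guide staples 33 mm high and 29 mm wide span it ahead of its tab, the first at y = 39 to 47 mm.
- bolt_tab (a point): Centre of the top of the bolt's upright steel tab; axes as the chest's. Tab 24 mm wide (x), 12 mm thick (y), top 56 mm above the chest top; the bolt's bar below it tops out at 22 mm and ends 7 mm behind the tab's centre (-y side). The space behind the tab is free down to the plate: a finger goes there to push it to +y. With the bolt drawn the point is at chest x, y = 28, -15 mm.
- catch_top (a point): Centre of the top of the catch bar, a flat steel bar 130 mm long (y), 22 mm wide (x), at chest x, y = -28, -16 mm; axes as the chest's. Its top is 40 mm above the chest top when up. It moves only up and down, stays level wherever it is pressed, and a finger may slide along it while pressing. From the bar's edge to the tab's edge there is a 33 mm gap (56 mm between centres).
- bolt (a joint): Slide of the bolt in m towards chest +y: 0 drawn (0 to 0.0015 at the start), 0.040 fully home against its stop. Friction about 2.5 N. With the catch up, its tooth blocks the bolt after about 2.5 mm, and again at two notches on the way; once the bolt is beyond 0.038 the tooth can spring up behind it and lock it.
- catch (a joint): How far the catch bar is pressed down, in m: 0 up (sprung), 0.012 at the bottom stop. It takes about 4 N to start and 7 N at the bottom (spring 300 N/m). The tooth clears the bolt below 0.005; hold it at 0.007 or more. It springs back by itself.
- tape: Black tape measure standing loose on the chest top on the +x side of the bolt, 66 x 62 x 36 mm; origin at the centre of its underside. Bystander.
- offcut: Loose pine offcut 35 x 85 x 22 mm on the chest top on the +x side of the bolt; origin at the centre of its underside. Bystander.
- glue: Glue bottle, white, 42 x 66 mm, 178 mm tall, loose on the bench beyond the chest's +y end; origin at the centre of its underside. Bystander.
- screwdriver: Screwdriver lying loose on the bench beyond the chest's -y end, along its own x; origin at its underside. Bystander.

How it is judged:
By the outcome, as a careful person would: the job done as asked, in the order asked, and still so for the second after the job is handed in, with the robot touching nothing.
It also fails if it takes over 35 s, if anything falls off the work surface, if the arm or the gripper's body presses on something with over 40 N, if the wrist force passes 120 N, or if a joint passes its speed limit or range.

## Working session

There is one attempt and no reset: what is moved stays moved. The work goes in short steps, Python scripts to look and compute and a tool call to move; the robot and the scene stay as the last step left them, time stands still between calls to the robot, and variables do not carry over. Pictures are saved under pics/ and viewed, about 8 in all and at most 12, crops included, and the job is handed in when it is done.

Besides the shell and the picture viewer there is one more tool, called after "Call:" as name([rows], argument=value, ...), one row to a line, values as JSON. move_arm: Moves the arm, as the interface text tells. Shifts and turns lie within -1 to 1; 1 stands for 25 cm of shift or 90 degrees of turn. Its arguments: {"type":"object","properties":{"increments":{"type":"array","items":{"type":"array","items":{"type":"array","items":{"type":"number","minimum":-1,"maximum":1}}}},"gripper":{"type":"number"},"squeeze":{"type":"number"}},"required":["increments"]}

```bash
mkdir -p pics; cat > h.py <<'E'
import numpy as np, cv2
from station import ctrl
from scipy.spatial.transform import Rotation as R
def cloud(im):
    d=im["depth"];K=im["K"];k1=im["k1"]
    v,u=np.mgrid[0:420,0:560]
    xd=(u-K[0,2])/K[0,0];yd=(v-K[1,2])/K[1,1]
    x,y=xd.copy(),yd.copy()
    for _ in range(15):
        s=1+k1*(x*x+y*y);x=xd/s;y=yd/s
    P=np.stack([x*d,-y*d,-d],-1)
    E=im["extrinsics"]
    return P@E[:3,:3].T+E[:3,3]
E
python3 - <<'E'
from h import *
o=ctrl.get_obs();print(o["t"],o["tool_pos"],o["tool_rot"],o["opening"]);print(R.from_rotvec(o["tool_rot"]).as_matrix().round(3))
ims=[]
for n in("top","side"):
    im=ctrl.get_image(n);p=cloud(im);ims.append(im["pixels"]);np.save(n+".npy",p)
    print(n,im["extrinsics"].round(3).tolist())
    for t in("chest","bolt_tab","catch_top","tape","offcut"):
        for r in ctrl.trace(n,t)[:2]:
            q=p[r["region"]&(im["depth"]>0)]
            print(n,t,round(r["score"],2),r["pixel"],r["region"].sum(),np.median(q,0).round(3) if len(q) else 0,np.percentile(q,[2,98],axis=0).round(3).tolist() if len(q) else 0)
cv2.imwrite("pics/a.png",cv2.resize(ims[0],(784,588))[...,::-1]);cv2.imwrite("pics/b.png",cv2.resize(ims[1],(784,588))[...,::-1])
E
```

```text
0.0 [ 0.18805827 -0.59541446  0.24407617] [ 0.98236675  1.34003271 -0.98007382] 0.08564979515122713
[[-0.     0.954  0.301]
 [ 0.002  0.301 -0.954]
 [-1.     0.    -0.002]]
top [[-0.003, 0.989, -0.15, 0.402], [-1.0, -0.002, 0.009, 0.09], [0.009, 0.15, 0.989, 1.134], [0.0, 0.0, 0.0, 1.0]]
top chest 0.55 [231.0, 335.3] 10862 [ 0.508 -0.068  0.1  ] [[0.388, -0.245, 0.093], [0.644, 0.098, 0.139]]
top bolt_tab 0.69 [215.3, 333.6] 185 [ 0.545 -0.063  0.121] [[0.533, -0.084, 0.105], [0.559, -0.01, 0.156]]
top catch_top 0.58 [233.6, 350.1] 352 [ 0.498 -0.098  0.139] [[0.48, -0.153, 0.136], [0.514, -0.035, 0.142]]
top tape 0.67 [188.2, 367.7] 639 [ 0.626 -0.154  0.134] [[0.595, -0.196, 0.097], [0.67, -0.125, 0.138]]
top offcut 0.96 [201.5, 295.0] 441 [0.589 0.049 0.121] [[0.572, 0.008, 0.106], [0.608, 0.09, 0.125]]
side [[0.997, 0.061, -0.054, 0.512], [-0.081, 0.732, -0.677, -0.579], [-0.001, 0.679, 0.734, 0.858], [0.0, 0.0, 0.0, 1.0]]
side chest 0.83 [295.5, 263.3] 18115 [ 0.515 -0.129  0.101] [[0.395, -0.258, 0.017], [0.658, 0.087, 0.141]]
side bolt_tab 0.73 [265.2, 281.2] 331 [ 0.548 -0.081  0.127] [[0.535, -0.088, 0.104], [0.564, -0.007, 0.158]]
side catch_top 0.89 [271.4, 258.6] 717 [ 0.5   -0.089  0.14 ] [[0.479, -0.155, 0.103], [0.527, -0.033, 0.143]]
side tape 0.64 [262.3, 275.1] 400 [ 0.546 -0.079  0.124] [[0.531, -0.088, 0.103], [0.564, -0.003, 0.158]]
side tape 0.58 [300.5, 323.9] 1228 [ 0.628 -0.168  0.136] [[0.596, -0.187, 0.108], [0.668, -0.131, 0.14]]
side offcut 0.94 [223.4, 295.9] 590 [0.59  0.04  0.122] [[0.572, 0.005, 0.1], [0.611, 0.1, 0.125]]
```

View pics/a.png

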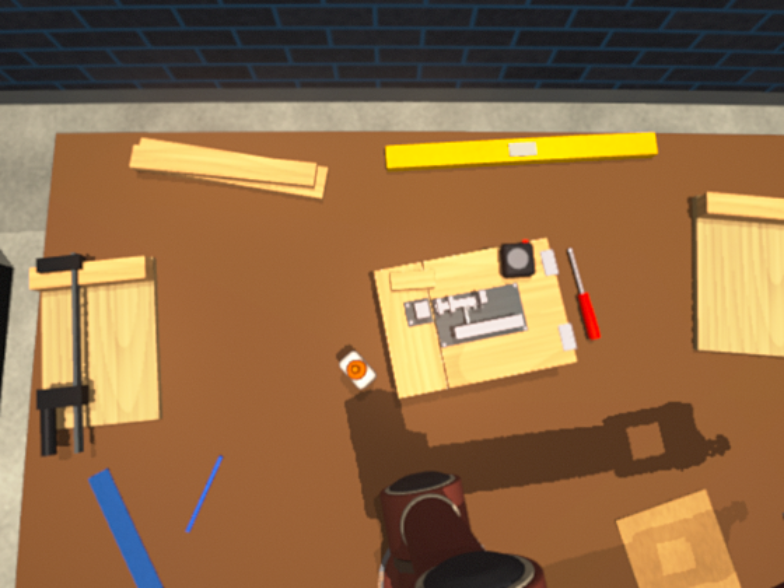

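View pics/b.png

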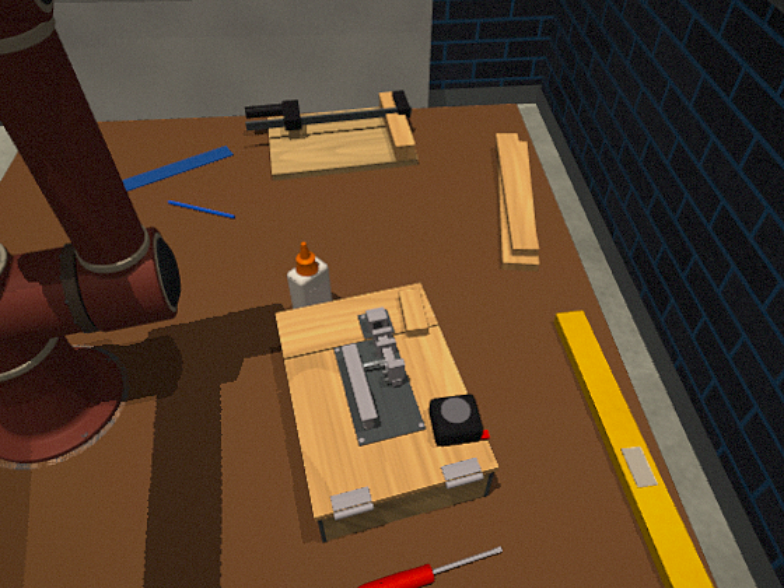

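The top view shows the chest at about (475,318) in the enlarged picture, the catch bar at (489,327), the tab near (482,297), the keeper at (420,312) on the left (world +y), and the tape at (517,259). The side view agrees. Next I'll fit the chest frame.

```bash
python3 - <<'E'
from h import *
from scipy.optimize import minimize
for n in("top","side"):
    P=np.load(n+".npy").reshape(-1,3)
    b=lambda x0,x1,y0,y1,z0,z1:P[(P[:,0]>x0)&(P[:,0]<x1)&(P[:,1]>y0)&(P[:,1]<y1)&(P[:,2]>z0)&(P[:,2]<z1)]
    c=b(.46,.53,-.2,0,.134,.146)
    r=cv2.minAreaRect(c[:,:2].astype(np.float32)*1000);print(n,"catch",len(c),r,np.median(c[:,2]), c[:,:2].mean(0))
    m=c[:,:2].mean(0);w,V=np.linalg.eigh(np.cov(c[:,:2].T));print(" pca",V[:,1],np.degrees(np.arctan2(V[1,1],V[0,1])))
    t=b(.52,.58,-.12,0.03,.146,.17);print(" tab",len(t),t.mean(0),np.percentile(t,[5,95],axis=0).round(4).tolist())
    k=b(.35,.7,-.3,.15,.094,.106)
    r=cv2.minAreaRect(k[:,:2].astype(np.float32)*1000);print(" chest",r)
    a=b(.52,.58,-.15,0.06,.112,.17)
    print(a[np.argsort(a[:,1])][::max(1,len(a)//25)].round(3).tolist())
E
```

```text
top catch 418 ((497.5828857421875, -79.65758514404297), (157.34930419921875, 48.86879348754883), 87.61570739746094) 0.13880402456076707 [ 0.49741515 -0.09246142]
 pca [-0.17606276  0.98437894] 100.14051003210714
 tab 45 [ 0.55141914 -0.0797421   0.15440937] [[0.5407, -0.0859, 0.1514], [0.5618, -0.0737, 0.1565]]
 chest ((518.8785400390625, -52.34046936035156), (251.06472778320312, 408.0298767089844), 11.613161087036133)
[[0.551, -0.086, 0.153], [0.559, -0.081, 0.154], [0.546, -0.078, 0.155], [0.548, -0.075, 0.125], [0.543, -0.073, 0.121], [0.538, -0.068, 0.12], [0.554, -0.06, 0.121], [0.554, -0.055, 0.121], [0.537, -0.051, 0.122], [0.551, -0.044, 0.12], [0.538, -0.036, 0.12], [0.55, -0.027, 0.13], [0.546, -0.024, 0.134], [0.538, -0.02, 0.12], [0.543, -0.012, 0.119], [0.528, -0.005, 0.13], [0.526, -0.0, 0.126], [0.544, 0.003, 0.133], [0.526, 0.019, 0.132], [0.536, 0.024, 0.13], [0.531, 0.027, 0.134], [0.542, 0.032, 0.131], [0.526, 0.035, 0.132], [0.575, 0.039, 0.123], [0.533, 0.043, 0.135], [0.578, 0.055, 0.12]]
side catch 628 ((499.475341796875, -79.67928314208984), (158.8852691650390
[... 255 characters left out ...]
86328125, -43.49029541015625), (251.76414489746094, 424.7085876464844), 11.220203399658203)
[[0.52, -0.149, 0.14], [0.542, -0.087, 0.151], [0.544, -0.086, 0.118], [0.556, -0.085, 0.115], [0.558, -0.084, 0.121], [0.564, -0.083, 0.15], [0.544, -0.08, 0.155], [0.559, -0.075, 0.155], [0.531, -0.056, 0.122], [0.542, -0.05, 0.123], [0.545, -0.041, 0.121], [0.533, -0.031, 0.116], [0.539, -0.028, 0.122], [0.535, -0.026, 0.116], [0.546, -0.024, 0.136], [0.526, -0.009, 0.134], [0.537, -0.006, 0.122], [0.55, -0.004, 0.117], [0.522, -0.001, 0.133], [0.577, 0.012, 0.123], [0.532, 0.02, 0.131], [0.537, 0.023, 0.134], [0.579, 0.028, 0.124], [0.54, 0.033, 0.135], [0.522, 0.04, 0.132], [0.574, 0.051, 0.122]]
```

```bash
python3 - <<'E'
from h import *
for n in("top","side"):
    P=np.load(n+".npy").reshape(-1,3)
    b=lambda x0,x1,y0,y1,z0,z1:P[(P[:,0]>x0)&(P[:,0]<x1)&(P[:,1]>y0)&(P[:,1]<y1)&(P[:,2]>z0)&(P[:,2]<z1)]
    c=b(.46,.53,-.2,-.025,.134,.146)[:,:2]
    c=c[(c@[np.cos(.18),np.sin(.18)])<.495]
    k=b(.35,.7,-.3,.106,.094,.142)[:,:2]   # chest top incl. fittings
    best=[]
    for d in np.arange(7,14,.25):
        a=np.radians(d);ex=np.array([np.cos(a),np.sin(a)]);ey=np.array([-ex[1],ex[0]])
        u,v=k@ex,k@ey
        w=np.percentile(u,[.3,99.7]);l=np.percentile(v,[.3,99.7]);best.append((w[1]-w[0],d,w,l))
    m=min(best,key=lambda q:q[0]);d=m[1];print(n,m)
    for d in(9,10,11,12):
        a=np.radians(d);ex=np.array([np.cos(a),np.sin(a)]);ey=np.array([-ex[1],ex[0]])
        u,v=c@ex,c@ey;A=np.percentile(u,[2,98]);B=np.percentile(v,[1,99]);print(d,"catch",np.diff(A),np.diff(B),ex*A.mean()+ey*B.mean(), np.polyfit(v,u,1)[0])
E
```

```text
top (np.float64(0.24726053576441437), np.float64(11.25), array([0.374799  , 0.62205953]), array([-0.35165488,  0.00072328]))
9 catch [0.02236667] [0.12640537] [ 0.49739174 -0.09308199] -0.03155941003488431
10 catch [0.02142056] [0.12630265] [ 0.49736624 -0.09310942] -0.014598278034999156
11 catch [0.02128277] [0.12626822] [ 0.49732121 -0.09308732] 0.0023547235479369076
12 catch [0.02153714] [0.12638397] [ 0.4974011  -0.09308056] 0.019309036333963647
side (np.float64(0.2481274381465124), np.float64(11.0), array([0.3753111 , 0.62343854]), array([-0.35190141,  0.00186954]))
9 catch [0.02250408] [0.12668444] [ 0.49824401 -0.09405036] -0.03607392556496305
10 catch [0.02152236] [0.12676606] [ 0.4981328  -0.09415199] -0.019103409819230657
11 catch [0.02098473] [0.12673045] [ 0.49813792 -0.09419548] -0.0021435463100475884
12 catch [0.02131152] [0.12662489] [ 0.49805942 -0.09421268] 0.014815122326240632
```

Call:
move_arm([
  [[0,0.1048,-0.0786,0],[0,0.1048,-0.0786,0],[0,0.1048,-0.0786,0],[0,0.1048,-0.0786,0],[0,0.1048,-0.0786,0],[0,0.1048,-0.0786,0],[0,0.1048,-0.0786,0],[0,0.1048,-0.0786,0],[0,0.1048,-0.0786,0],[0,0.1048,-0.0786,0],[0,0.1048,-0.0786,0],[0,0.1048,-0.0786,0],[0,0.1048,-0.0786,0],[0,0.1048,-0.0786,0],[0,0.1048,-0.0786,0],[0,0.1048,-0.0786,0],[0,0.1048,-0.0786,0],[0,0.1048,-0.0786,0]],
], gripper=0.51)

```text
t: 2.1
tool_pos: [0.5322, -0.1152, 0.2456]
tool_rot: [0.981, 1.338, -0.981]
contact_force: [-0.1, -0.9, 0.2]
opening: 0.0421
```

Call:
move_arm([
  [[0,0,0,-0.0773],[0,0,0,-0.0773],[0,0,0,-0.0773],[0,0,0,-0.0773],[0,0,0,-0.0773],[0,0,0,-0.0773],[0,0,0,-0.0773],[0,0,0,-0.0773],[0,0,0,-0.0773],[0,0,0,-0.0773],[0,0,0,-0.0773],[0,0,0,-0.0773],[0,0,0,0],[0,0,0,0]],
])

```text
t: 3.27
tool_pos: [0.5314, -0.1167, 0.2454]
tool_rot: [-0.148, 1.566, 0.148]
contact_force: [-0.6, -0.6, 0.6]
opening: 0.0416
```

```bash
cat > rel.py <<'E'
from h import *
a=np.radians(11.0);ex=np.array([np.cos(a),np.sin(a)]);ey=np.array([-ex[1],ex[0]])
O=np.array([.4977,-.0936])+.028*ex+.016*ey
def st():
    o=ctrl.get_obs();p=np.array(o["tool_pos"]);M=R.from_rotvec(o["tool_rot"]).as_matrix();d=p[:2]-O
    print("t",o["t"],"chest x,y mm",(d@ex*1e3).round(1),(d@ey*1e3).round(1),"z",p[2].round(4),"jaw yaw",np.degrees(np.arctan2(M[1,2],M[0,2])).round(2),"ax",M[:,0].round(3),"op",round(o["opening"],4),"F",np.round(o["contact_force"],1))
    print("tool y",M[:,1].round(3))
E
python3 -c "
from rel import *
st()
im=ctrl.get_image('side');cv2.imwrite('pics/c.png',cv2.resize(im['pixels'][120:400,120:480],(800,622))[:600,:,::-1])"
```

```text
t 3.2667 chest x,y mm 0.7 -45.1 z 0.2454 jaw yaw 10.83 ax [ 0. -0. -1.] op 0.0416 F [-0.6 -0.6  0.6]
tool y [-0.188  0.982 -0.   ]
```

View pics/c.png

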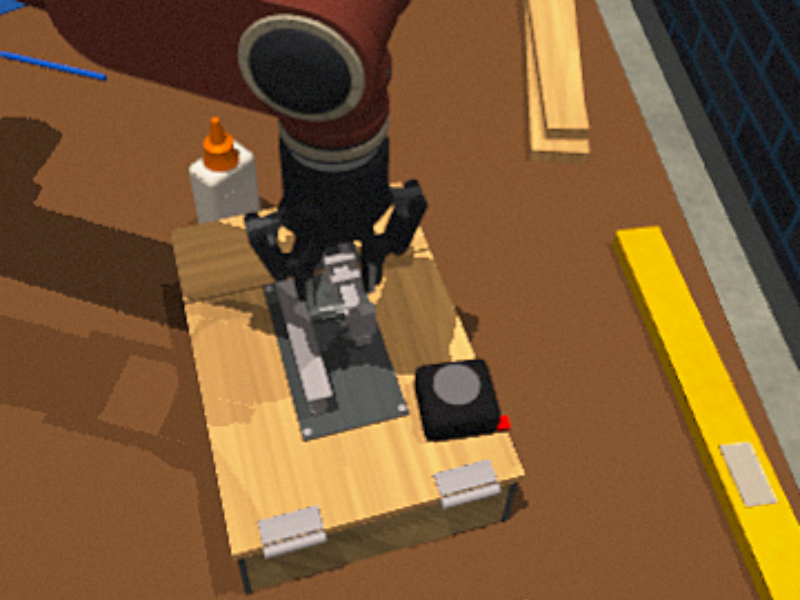

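The side view shows the fingers hovering over the plate, clear of the tape at (455,398). The tool is aligned in the chest frame, so I'll descend.

Call:
move_arm([
  [[0.05,0,-0.003,0],[0.1,0,0,0],[0.1,0,0,0],[0.05,0,0,0],[0.02,0,0,0],[0,0,0,0],[0,0,0,0]],
])

```text
t: 3.9
tool_pos: [0.5311, -0.117, 0.1659]
tool_rot: [-0.151, 1.565, 0.15]
contact_force: [0.4, 0.3, 0.4]
opening: 0.042
```

Call:
move_arm([
  [[0.008,0,0,0],[0.008,0,0,0],[0.008,0,0,0],[0.008,0,0,0],[0,0,0,0],[0,0,0,0]],
])

```text
t: 4.4
tool_pos: [0.5306, -0.1168, 0.1572]
tool_rot: [-0.151, 1.566, 0.151]
contact_force: [-0.6, 0.6, -0.1]
opening: 0.042
```

Call:
move_arm([
  [[0.008,0,0,0],[0.008,0,0,0],[0,0,0,0],[0,0,0,0]],
])

```text
t: 4.73
tool_pos: [0.5305, -0.1168, 0.153]
tool_rot: [-0.151, 1.566, 0.151]
contact_force: [0.4, -0.7, -0.2]
opening: 0.0416
```

Call:
move_arm([
  [[0.008,0,0,0],[0.004,0,0,0],[0,0,0,0],[0,0,0,0]],
])

```text
t: 5.07
tool_pos: [0.5309, -0.117, 0.1509]
tool_rot: [-0.151, 1.565, 0.151]
contact_force: [-1.0, -0.4, 4.0]
opening: 0.0419
```

Call:
move_arm([
  [[0.008,0,0,0],[0,0,0,0],[0,0,0,0]],
])

```text
t: 5.32
tool_pos: [0.5309, -0.117, 0.1486]
tool_rot: [-0.151, 1.565, 0.15]
contact_force: [0.7, -0.0, 5.1]
opening: 0.0417
```

Call:
move_arm([
  [[0.008,0,0,0],[0,0,0,0],[0,0,0,0]],
])

```text
t: 5.57
tool_pos: [0.5309, -0.117, 0.1466]
tool_rot: [-0.151, 1.565, 0.151]
contact_force: [-0.7, 0.1, 4.9]
opening: 0.042
```

Call:
move_arm([
  [[0.008,0,0,0],[0.008,0,0,0],[0.004,0,0,0],[0,0,0,0],[0,0,0,0],[0,0,0,0]],
])

```text
t: 6.07
tool_pos: [0.5309, -0.117, 0.142]
tool_rot: [-0.151, 1.565, 0.151]
contact_force: [-1.6, 0.9, 6.1]
opening: 0.042
```

```bash
python3 -c "
from rel import *
st();st()
im=ctrl.get_image('side');cv2.imwrite('pics/d.png',cv2.resize(im['pixels'][190:340,180:380],(800,600),interpolation=2)[:,:,::-1])
P=cloud(im)
r=ctrl.trace('side','bolt_tab')
st()"
```

```text
t 6.0667 chest x,y mm 0.2 -45.3 z 0.142 jaw yaw 11.0 ax [ 0.001 -0.    -1.   ] op 0.042 F [-1.6  0.9  6.1]
tool y [-0.191  0.982 -0.   ]
t 6.0667 chest x,y mm 0.2 -45.3 z 0.142 jaw yaw 11.0 ax [ 0.001 -0.    -1.   ] op 0.042 F [-1.6  0.9  6.1]
tool y [-0.191  0.982 -0.   ]
t 6.1667 chest x,y mm 0.2 -45.3 z 0.142 jaw yaw 11.01 ax [ 0.001 -0.    -1.   ] op 0.0417 F [-0.3  1.   6.1]
tool y [-0.191  0.982 -0.   ]
```

View pics/d.png

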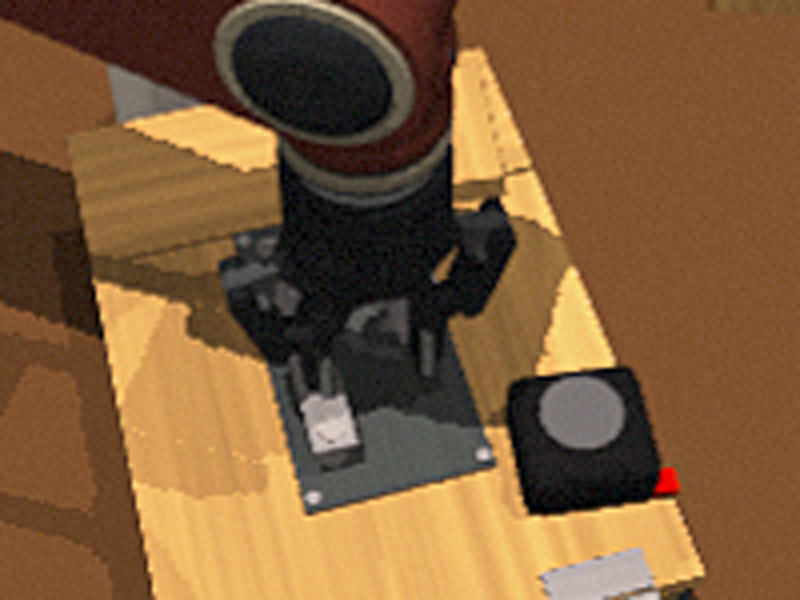

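The crop shows one finger on the catch bar at (315,375), the other behind the tab at (430,360), and the tape well clear. The bar is about 8.5 mm down. I'll press 1 mm more and push to +y.

Call:
move_arm([
  [[0.004,0,0,0],[0,0,0,0],[0,0.012,0,0],[0,0.012,0,0],[0,0.012,0,0],[0,0,0,0],[0,0,0,0]],
])

```text
t: 6.75
tool_pos: [0.5301, -0.1093, 0.1418]
tool_rot: [-0.154, 1.563, 0.148]
contact_force: [0.6, -3.0, 7.0]
opening: 0.0423
```

Call:
move_arm([
  [[0,0.012,0,0],[0,0.012,0,0],[0,0.012,0,0],[0,0.012,0,0],[0,0,0,0]],
])

```text
t: 7.17
tool_pos: [0.528, -0.0981, 0.142]
tool_rot: [-0.155, 1.562, 0.147]
contact_force: [0.5, -5.8, 6.5]
opening: 0.0417
```

```bash
python3 -c "
from rel import *
st()"
```

```text
t 7.1667 chest x,y mm 0.9 -26.2 z 0.142 jaw yaw 11.02 ax [ 0.004 -0.005 -1.   ] op 0.0417 F [ 0.5 -5.8  6.5]
tool y [-0.191  0.982 -0.006]
```

Call:
move_arm([
  [[0.002,0.012,0,0],[0,0.012,0,0],[0,0.012,0,0],[0,0.012,0,0],[0,0.012,0,0],[0,0.012,0,0],[0,0.012,0,0],[0,0.012,0,0],[0,0,0,0]],
])

```text
t: 7.92
tool_pos: [0.5236, -0.0746, 0.1419]
tool_rot: [-0.155, 1.562, 0.147]
contact_force: [-0.6, -6.4, 7.4]
opening: 0.0419
```

Call:
move_arm([
  [[0,0.012,0,0],[0,0.008,0,0],[0,0.008,0,0],[0,0,0,0]],
])

```text
t: 8.25
tool_pos: [0.5222, -0.0679, 0.1418]
tool_rot: [-0.155, 1.562, 0.146]
contact_force: [0.5, -5.1, 7.8]
opening: 0.0419
```

```bash
python3 -c "
from rel import *
st()"
```

```text
t 8.25 chest x,y mm 1.0 4.5 z 0.1418 jaw yaw 11.02 ax [ 0.004 -0.005 -1.   ] op 0.0419 F [ 0.5 -5.1  7.8]
tool y [-0.191  0.982 -0.006]
```

Call:
move_arm([
  [[0,0.008,0,0],[0,0.006,0,0],[0,0,0,0],[0,0,0,0]],
])

```text
t: 8.58
tool_pos: [0.5216, -0.0646, 0.1418]
tool_rot: [-0.155, 1.562, 0.146]
contact_force: [0.3, -6.6, 7.6]
opening: 0.0418
```

Call:
move_arm([
  [[0,0.006,0,0],[0,0.004,0,0],[0,0,0,0],[0,0,0,0]],
])

```text
t: 8.92
tool_pos: [0.5216, -0.0642, 0.142]
tool_rot: [-0.158, 1.561, 0.142]
contact_force: [1.2, -13.8, 6.4]
opening: 0.0417
```

The push force jumped to 14 N at chest y≈8.2 mm, where the stop was expected, so the bolt is home. I'll lift with the push held so the catch springs up, then back off.

Call:
move_arm([
  [[-0.01,0,0,0],[-0.02,0,0,0],[-0.02,0,0,0],[-0.02,0,0,0],[0,-0.02,0,0],[0,-0.02,0,0],[0,0,0,0],[0,0,0,0]],
])

```text
t: 9.58
tool_pos: [0.5213, -0.0696, 0.1568]
tool_rot: [-0.15, 1.566, 0.151]
contact_force: [0.2, -0.8, -0.4]
opening: 0.042
```

```bash
python3 -c "
from rel import *
st()"
```

```text
t 9.5833 chest x,y mm -0.3 3.1 z 0.1568 jaw yaw 10.99 ax [-0.001  0.001 -1.   ] op 0.042 F [ 0.2 -0.8 -0.4]
tool y [-0.191  0.982  0.001]
```

Call:
move_arm([
  [[-0.04,0,0,0],[-0.08,0,0,0],[-0.1,0,0,0],[-0.1,0,0,0],[-0.1,-0.1,0,0],[0,-0.15,0,0],[0,-0.15,0,0],[0,-0.15,0,0],[0,-0.15,0,0],[0,-0.15,0,0],[0,-0.15,0,0],[0,0,0,0],[0,0,0,0]],
])

```text
t: 10.67
tool_pos: [0.5692, -0.3164, 0.2623]
tool_rot: [-0.149, 1.566, 0.15]
contact_force: [-0.1, 0.6, -0.9]
opening: 0.0419
```

```bash
python3 - <<'E'
from rel import *
st()
for n in("top","side"):
    im=ctrl.get_image(n);p=cloud(im);q=p.reshape(-1,3);C=np.c_[(q[:,:2]-O)@ex,(q[:,:2]-O)@ey,q[:,2]]*1e3
    t=C[(abs(C[:,0]-28)<18)&(C[:,1]>-30)&(C[:,1]<60)&(C[:,2]>146)&(C[:,2]<165)]
    c=C[(abs(C[:,0]+28)<9)&(abs(C[:,1]+16)<55)&(C[:,2]>115)&(C[:,2]<160)]
    print(n,"tab",len(t),t.mean(0).round(1) if len(t) else 0,"catch z",np.median(c[:,2]) if len(c) else 0,len(c))
    cv2.imwrite(f"pics/e_{n}.png",cv2.resize(im["pixels"][150:360,180:460],(800,600))[...,::-1])
E
```

```text
t 10.6667 chest x,y mm -0.3 -248.4 z 0.2623 jaw yaw 10.89 ax [-0.     0.001 -1.   ] op 0.0419 F [-0.1  0.6 -0.9]
tool y [-0.189  0.982  0.001]
top tab 47 [ 27.5  25.8 153.9] catch z 138.60137108595904 291
side tab 0 0 catch z 140.93118905909313 162
```

View pics/e_side.png

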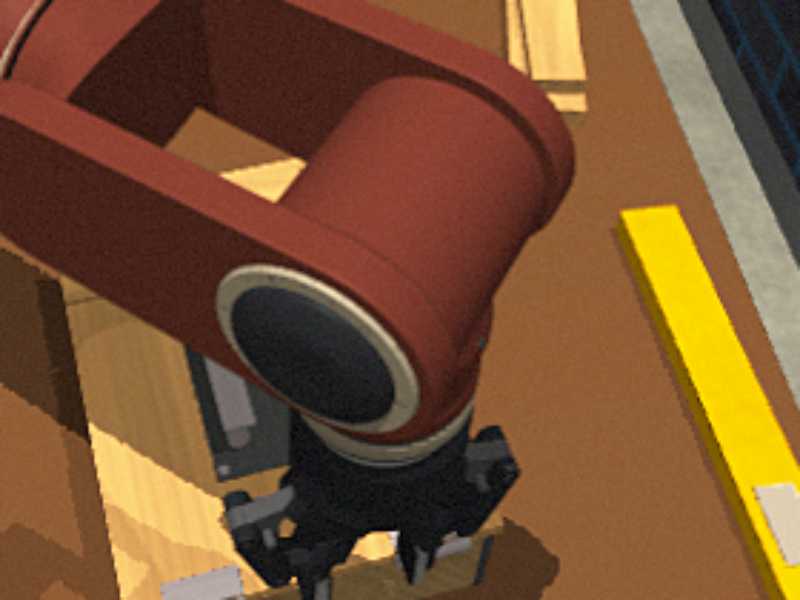

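The side view is mostly blocked by the arm. From the top, the tab is at chest y≈26 mm and the catch is back at its starting height. I'll check the top picture too.

View pics/e_top.png

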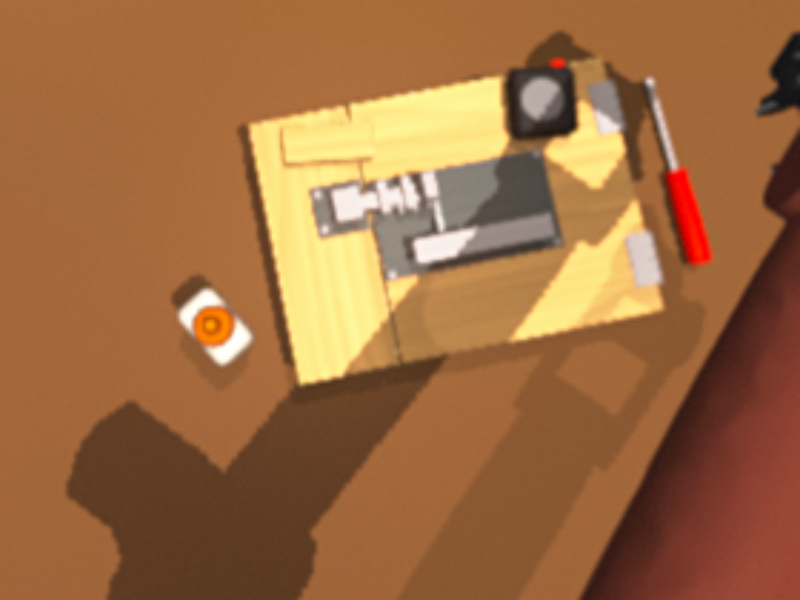

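```bash
python3 - <<'E'
from rel import *
q0=np.load("top.npy").reshape(-1,3);Q=[q0]+[cloud(ctrl.get_image("top")).reshape(-1,3) for _ in range(3)]
for q in Q:
    C=np.c_[(q[:,:2]-O)@ex,(q[:,:2]-O)@ey,q[:,2]]*1e3
    t=C[(abs(C[:,0]-28)<14)&(C[:,1]>-40)&(C[:,1]<60)&(C[:,2]>148)&(C[:,2]<165)]
    print(len(t),t.mean(0).round(1),np.percentile(t[:,1],[3,97]).round(1))
E
```

```text
44 [ 27.6 -12.8 154.6] [-18.7  -7.4]
48 [ 27.7  25.9 153.7] [19.7 31.4]
45 [ 27.8  25.7 154.3] [19.8 31. ]
45 [ 27.5  25.7 154.4] [20.  31.2]
```

The top view shows the bolt shot, with the tab at (430,185) just behind the first staple and the tip in the keeper. The catch is up and none of the bystanders have moved. The tab travelled 38.6 mm from a start offset of up to 1.5 mm.

```bash
python3 -c "
from station import ctrl
print(ctrl.finish_job())"
```

```text
the job is handed in; nothing more can be done
None
```

The chest lid is bolted, as far as my checks can tell, and I've handed the job in. I finished at about 11 s of the 35 s allowed, with the arm clear of everything.

- **Pressing and pushing:** One finger held the catch bar about 9 mm down, with 6–8 N on it the whole way. The other finger pushed the tab until the force jumped to about 14 N at the expected stop. I then lifted off with the push still on, so the catch sprang up, and backed away.
- **Bolt position:** The tab moved 38.6 mm in the top view (39–40 mm expected). It now sits at chest y of about 25.8 mm, in line with the bolt being fully home given the 2 mm calibration.
- **Catch:** The bar is back at its starting height in both cameras (138.6 and 140.9 mm, against 138.8 and 140.7 mm at the start). I didn't test the lock by pushing the bolt back.
- **Other objects:** The tape measure, offcut, glue bottle and screwdriver look unmoved in the top picture.
- **Failed check:** The side camera couldn't confirm the tab at the end because the arm blocked its view.

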